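# Free the stuck orange cup from its outer cup

### The job

The orange cup is stuck in the grey outer cup that is screwed to the bench: the two lugs on its sides are caught under the two dark lips at the outer cup's mouth. Grip the orange cup by the part that stands out of the outer cup, twist it about a sixth of a turn (either way) until its lugs are clear of the lips, pull it straight up and out against the rubber pads, and set it down upright, without dropping it, in the middle of the cork mat. Leave the blue cup stuck where it is in the other outer cup.

Things in the scene. Friction and masses are not known exactly. Their poses are not given: they have to be found in the camera images.
- orange_cup: Orange cup, 52 mm across, straight 3 mm wall, 95 mm tall, about 80 g, open top. Origin: centre of its underside, z up; it stands 8 mm above the bench with its top 51 mm free above the outer cup's rim: grip there across the outside or by the wall. Lugs at its +y and -y: 20 degrees wide, 26 to 32.5 mm up, out to 33.5 mm from its axis, at the start within 8 degrees of the lips' middles.
- orange_outer: Grey outer cup round it, fixed: 80 mm across, inside 72, rim 52 mm up, flange 96 mm. Origin: centre of its underside, z up. Dark lips at its +y and -y, 40 degrees wide, in to 28.5 mm from the axis, undersides 44 mm up: the cup is held until turned 40 to 140 degrees, either way. Rubber pads at +x and -x press on it: turning takes about 0.2 N m, pulling up to 10 N over the first 20 mm.
- cork_mat: Round cork mat, 116 mm in diameter, 4 mm thick, fixed on the bench. Origin at the centre of its underside (its top is 4 mm above the origin).
- blue_cup: The bystander: a blue cup of the same shape as the orange one, standing in a second grey outer cup of the same kind. Origin at the centre of its underside, 8 mm above the bench. Leave it there. (Not listed: a tall solid boot press stands left of the work, its crank reaching toward the robot 0.3 m to the left, 0.33 m up and higher.)
Things that resemble listed ones, but are neither listed nor needed, are in the scene too. There is more than one size of the orange_cup; the one meant has the size given above.

How it is judged:
On the way:
1. the orange cup is twisted loose while it still stands in its outer cup (turned more than 26 degrees, raised less than 15 mm) (angle between the y axis of orange_cup and the y axis of orange_outer, either way round above 0.45 rad and z of orange_cup in the frame of orange_outer below 0.023 m and horizontal distance between orange_cup and orange_outer below 0.01 m), for 0.05 s.
At the end, for the whole second after the job is handed in: The orange cup stands upright (within 10 degrees), released and at rest on the cork mat, its centre within 30 mm of the mat's centre; the blue cup is still in its outer cup, within 15 mm of where it was (horizontal distance between orange_cup and cork_mat below 0.03 m and z of orange_cup in the frame of cork_mat below 0.01 m and angle between orange_cup's own z axis and vertical below 0.17 rad and linear speed of orange_cup below 0.02 m/s and horizontal distance between blue_cup and orange_cup above 0.06 m and distance of blue_cup from where it was at the start of the episode below 0.015 m); the robot touches nothing.
It fails at once if the orange cup falls freely from more than about 25 mm above the mat or bench (contact force between the fingers and orange_cup below 0.01 N and height (world z) of orange_cup above 0.02 m and linear speed of orange_cup above 0.3 m/s).
It fails at once if the blue cup is pulled or pushed out of its place (moved more than 20 mm) (distance of blue_cup from where it was at the start of the episode above 0.02 m).
It also fails if it takes over 45 s, if anything falls off the work surface, if the arm or the gripper's body presses on something with over 40 N, if the wrist force passes 120 N, or if a joint passes its speed limit or range.

### The arm

A 7-joint arm with a two-finger parallel gripper is mounted at the origin on a cart in front of the work surface, level with it; the furniture and walls round the work are solid. World frame = base frame: x ahead of the robot, y to its left, z up, the work surface at z = 0. Lengths are in m, angles in rad, forces in N, time in s.
With the tool pointing down it reaches from about 0.35 to 0.9 m from the base axis. Payload 8.1 kg.
Tool frame: the origin (TCP) lies at the very end of the fingers, on their centre line; the grasp point (between the pads) lies 19 mm behind it; z points along the fingers, y is the line along which they close (so a half turn about z gives the same grasp; the last joint's range is limited). The gripper opens to 85 mm and grips with 20 to 120 N. Pads are 22 mm wide; open, the fingers measure 114 mm over their backs; the gripper's body (76 mm by 85 mm) begins 54 mm behind the grasp point. The pads swing forward as they close: fully open they stand 13 mm farther back than shut.
Start: joints at [1.242, 0.434, 0.025, 1.573, -0.012, 1.134, -0.075], TCP at [0.14, -0.609, 0.231] pointing down, gripper open.
Joint ranges: [-2.62, 2.62], [-0.44, 2.09], [-1.27, 1.32], [0.08, 2.57], [-1.32, 4.46], [0.12, 2], [-2.74, 2.74]. Speed limits (rad/s): [2.22, 2.22, 3.01, 3.01, 3.14, 3.14, 3.14].

### API

Orientations are given as a unit quaternion [w, x, y, z].
In Python, from workcell import r gives the robot as it stands.
- The arm moves only by the tool carry_out, never from a script. Its argument "rows" is a list of rows, each an object with "claw": the finger opening in mm, from 0 to 85.4; "travel": the shift along the tool's x, y, z in mm, a list of three; "spin": the turn about the tool's z in rad. A call has 1 to 5 rows; each row shifts and turns the commanded pose from where the row before left it, along the tool's axes as they then stand; what a row does not reach is not made up. A row lasts 1/8 s, in which the tool goes at most 62.5 mm and 10.7 degrees, less where a joint would pass 70% of its speed; a pose out of reach is approached as far as the arm can. A call with a gripper value outside its range is refused whole. The fingers move at their own pace and stop on an object; "grip_force" is the grip in N (left out, the last holds). Time passes only in rows, so rows that do not move let the fingers close. It gives the time, the measured TCP pose, the force, the opening and the grip force at its end, in the units of the state.
- r.sense(): the state, without advancing time (a new reading comes with each control period).
- r.get_image(name): name is "side" or "top"; returns a dict with "pixels" (480x640x3 uint8, red, green, blue), "depth" (480x640 float32, m along the optical axis (not along the pixel's ray), 0 where there is no reading), "mtx" (3x3 intrinsics, pixels), "extrinsics" (4x4, takes a point from world to camera coordinates). Camera axes: x right, y up, looking along -z (the intrinsics and any distortion apply to the point x, -y, -z); pixel columns grow to the right and rows downward; lengths in m; the calibration is good to about 2 mm. A picture is of the moment at which its call begins.
- r.job_done(): hands the job in; it is judged then, once.
The state is a dict: "time_s": time; "joints": joint angles; "qvel": joint speeds; "joint_efforts": joint torques, N m; "tcp_pos": TCP position; "eef_rot": TCP orientation; "force": force on the tool from outside, world axes, zero at the start; "ft_torque": the same for the moment, N m; "gripper_width": finger opening in m; "finger_force": force on a finger pad.
Only numpy, scipy, OpenCV 4.12 (cv2) and the standard library are available. Lean on these libraries where they do the work, as an engineer would, in place of code of your own. Each camera call takes 0.05 s, during which the arm holds its last target. There are 200 camera calls.

## Working session

There is one attempt and no reset: what is moved stays moved. The work goes in short steps, Python scripts to look and compute and a tool call to move; the robot and the scene stay as the last step left them, time stands still between calls to the robot, and variables do not carry over. Pictures are saved under pics/ and viewed, at most 10 in all, crops included, and the job is handed in when it is done.

Besides the shell and the picture viewer there is one more tool, called after "Call:" as name(argument=value, ...) on one line, values as JSON. carry_out: Moves the arm, as the interface text tells. Its arguments: {"type":"object","properties":{"rows":{"type":"array"},"grip_force":{"type":"number"}},"required":["rows"]}

```bash
mkdir -p pics; cat > h.py <<'E'
import numpy as np, cv2
from workcell import r
def grab(n):
    return r.get_image(n)
def save(im,f,crop=None,s=1):
    p=im["pixels"][:,:,::-1]
    if crop: u0,v0,u1,v1=crop; p=p[v0:v1,u0:u1]
    cv2.imwrite("pics/"+f,cv2.resize(p,None,fx=s,fy=s,interpolation=cv2.INTER_CUBIC))
def ray(im,u,v):
    K=im["mtx"];E=im["extrinsics"];R=E[:3,:3];t=E[:3,3]
    d=np.array([(u-K[0,2])/K[0,0],-(v-K[1,2])/K[1,1],-1.]); return -R.T@t, R.T@d
def at_z(im,u,v,z):
    o,d=ray(im,u,v); return o+d*(z-o[2])/d[2]
def at_d(im,u,v):
    o,d=ray(im,u,v); return o+d*im["depth"][int(v),int(u)]
def proj(im,p):
    c=im["extrinsics"]@np.append(p,1); K=im["mtx"]
    return K[0,0]*c[0]/-c[2]+K[0,2], K[1,1]*-c[1]/-c[2]+K[1,2]
E
python3 - <<'E'
from h import *
for n in("top","side"):
    im=grab(n); save(im,n+"0.png"); print(n,im["mtx"].tolist(),np.round(im["extrinsics"],3).tolist())
    np.savez("pics/%s0.npz"%n,**im)
print(r.sense())
E
```

```text
top [[544.2842213556519, 0.0, 315.68878798887647], [0.0, 544.2842213556519, 239.90915288123603], [0.0, 0.0, 1.0]] [[-0.003, -1.0, -0.021, -0.211], [0.995, -0.005, 0.097, -0.525], [-0.097, -0.021, 0.995, -0.873], [0.0, 0.0, 0.0, 1.0]]
side [[511.3515432537911, 0.0, 314.56560593514246], [0.0, 511.3515432537911, 242.7948546017123], [0.0, 0.0, 1.0]] [[0.926, -0.377, 0.007, -0.562], [0.135, 0.349, 0.927, -0.029], [-0.352, -0.858, 0.375, -0.897], [0.0, 0.0, 0.0, 1.0]]
{'time_s': 0.1, 'joints': array([ 1.24239016,  0.43514183,  0.02497878,  1.57396593, -0.01159981,
        1.13402472, -0.0751392 ]), 'qvel': array([-0.00129791, -0.00311718, -0.00070681, -0.00098628,  0.00167864,
       -0.00027108,  0.00012239]), 'joint_efforts': array([ 3.13256081e-03, -6.71754670e+01,  1.02810983e+00, -3.16901493e+01,
        1.58920290e-02,  7.27688632e-03, -8.57170198e-05]), 'tcp_pos': array([ 0.13978097, -0.60871675,  0.23062719]), 'eef_rot': array([-6.82708721e-04,  9.93639327e-01,  1.12607291e-01, -1.42435290e-04]), 'force': array([-0.55594988, -0.37132097, -0.25208753]), 'ft_torque': array([ 0.00477467,  0.01374231, -0.00256655]), 'finger_force': 0.0, 'gripper_width': 0.08519337733741202}
```

View pics/top0.png

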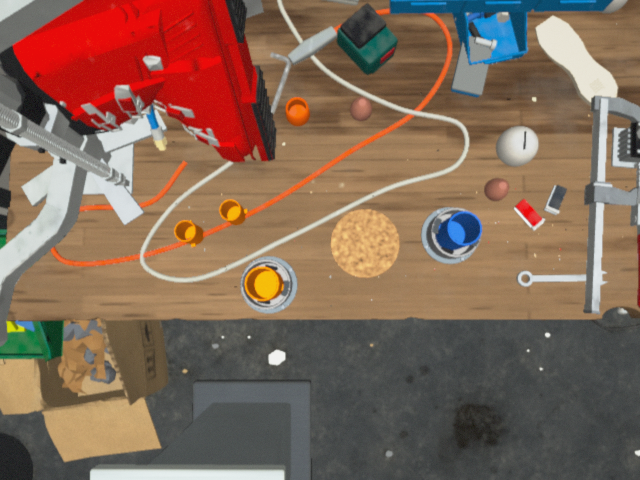

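View pics/side0.png

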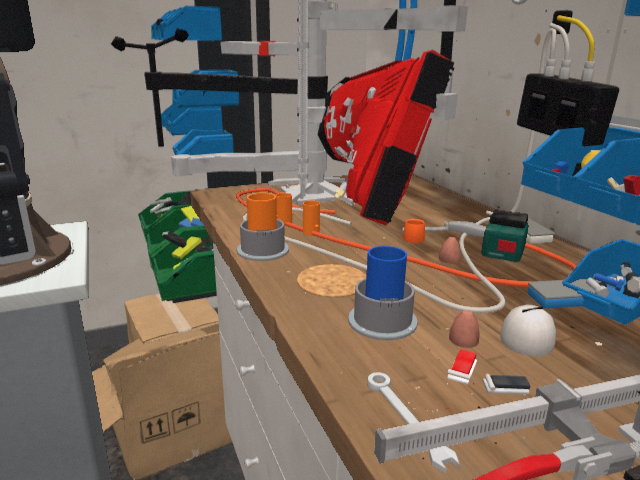

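Top view: orange things that could be taken for the target are the cup in the grey outer cup at (265,284), small loose cups at (187,232) and (231,210), and an orange ring or cup at (297,110). The mat is at (365,243) and the blue cup at (462,230). I choose the cup in the outer cup at (265,284), and check it in a close crop.

```bash
python3 - <<'E'
from h import *
im=dict(np.load("pics/top0.npz")); save(im,"c1.png",(220,240,320,325),7)
print("mat",at_z(im,365,243,.004)); 
o,_=ray(im,0,0); print("cam",o)
# depth-based points
def cloud(im,u0,v0,u1,v1):
    return np.array([[at_d(im,u,v) for u in range(u0,u1)] for v in range(v0,v1)])
P=cloud(im,225,245,310,320).reshape(-1,3)
def circ(m):
    (x,y),rr=cv2.minEnclosingCircle(P[m][:,:2].astype(np.float32)); return np.round([x,y,rr],4), m.sum()
z=P[:,2]; print("z hist",np.histogram(z,bins=np.arange(-.01,.13,.01)))
for a,b in((.095,.11),(.045,.06),(.003,.012)): print(a,circ((z>a)&(z<b)))
P=cloud(im,415,200,490,270).reshape(-1,3);z=P[:,2]; print("blue",circ((z>.095)&(z<.11)))
P=cloud(im,325,203,405,283).reshape(-1,3);z=P[:,2]; print("mat",circ((z>.002)&(z<.008)), np.median(z))
for n,(u,v) in dict(a=(187,232),b=(231,210),c=(297,110)).items(): print(n,at_d(im,u,v))
E
```

```text
mat [ 0.52047913 -0.29542032  0.004     ]
cam [ 0.43737066 -0.23164282  0.91548698]
z hist (array([1150, 3037,  810,  136,   94,  133,  487,   39,   45,   50,   53,
        221,    0,    0]), array([-0.01,  0.  ,  0.01,  0.02,  0.03,  0.04,  0.05,  0.06,  0.07,
        0.08,  0.09,  0.1 ,  0.11,  0.12,  0.13]))
0.095 (array([ 0.4524, -0.1332,  0.0262]), np.int64(243))
0.045 (array([ 0.4526, -0.1331,  0.04  ]), np.int64(573))
0.003 (array([ 0.4571, -0.1352,  0.0887]), np.int64(1204))
blue (array([ 0.5338, -0.4361,  0.0262]), np.int64(304))
mat (array([ 0.5227, -0.2951,  0.0927]), np.int64(3978)) 0.0034889662318542958
a [0.5403247  0.00445453 0.0074287 ]
b [ 0.57783655 -0.06904894  0.00429627]
c [ 0.74994969 -0.18133431  0.00803253]
```

View pics/c1.png

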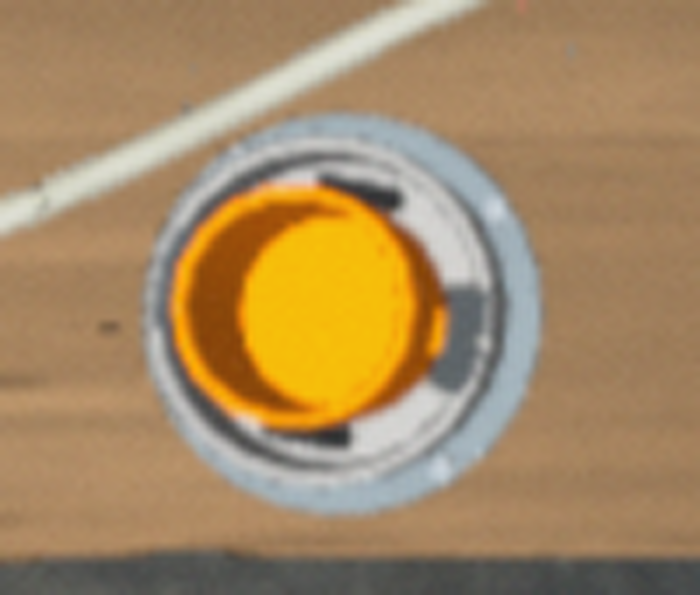

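The crop shows the 52 mm orange cup in the outer cup (rim at z≈0.10, fitted radius 26 mm). One lug is under the lip at crop pixel (450,335) and the dark pads are at (365,190) and (315,435). Cup centre ≈ (0.4525, -0.133), mat ≈ (0.521, -0.295). Moving over the cup.

Call:
carry_out(rows=[{"claw": 85, "travel": [41, -39.4, 0], "spin": 0}, {"claw": 85, "travel": [41, -39.4, 0], "spin": 0}, {"claw": 85, "travel": [41, -39.4, 0], "spin": 0}, {"claw": 85, "travel": [41, -39.4, 0], "spin": 0}, {"claw": 85, "travel": [41, -39.4, 0], "spin": 0}], grip_force=80)

```text
time_s: 0.72
tcp_pos: [0.2963, -0.3695, 0.2312]
eef_rot: [-0.0, 0.994, 0.113, -0.0]
force: [0.6, -1.3, 0.1]
gripper_width: 0.0848
finger_force: 0.0
```

Call:
carry_out(rows=[{"claw": 85, "travel": [41, -39.4, 0], "spin": 0}, {"claw": 85, "travel": [41, -39.4, 0], "spin": 0}, {"claw": 85, "travel": [41, -39.4, 0], "spin": 0}, {"claw": 85, "travel": [41, -39.4, 0], "spin": 0}, {"claw": 85, "travel": [41, -39.4, 0], "spin": 0}])

```text
time_s: 1.35
tcp_pos: [0.4519, -0.1318, 0.2313]
eef_rot: [0.0, 0.994, 0.112, -0.0]
force: [1.1, -0.5, -0.4]
gripper_width: 0.0849
finger_force: 0.0
```

Call:
carry_out(rows=[{"claw": 85, "travel": [0, 0, 0], "spin": 0}, {"claw": 85, "travel": [0, 0, 0], "spin": 0}])

```text
time_s: 1.6
tcp_pos: [0.4508, -0.1337, 0.2309]
eef_rot: [0.0, 0.994, 0.113, -0.001]
force: [-0.7, -0.2, 0.2]
gripper_width: 0.085
finger_force: 0.0
```

```bash
cat >> h.py <<'E'
def st(target=None):
    s=r.sense(); w,x,y,z=s["eef_rot"]
    from scipy.spatial.transform import Rotation as Ro
    R=Ro.from_quat([x,y,z,w]).as_matrix()
    print("t",s["time_s"],"tcp",np.round(s["tcp_pos"],4),"yaw",round(np.arctan2(R[1,0],R[0,0]),4),"zax",np.round(R[:,2],3),"q",np.round(s["joints"],2),"F",np.round(s["force"],1),"T",np.round(s["ft_torque"],2),"w",round(s["gripper_width"],4),"ff",round(s["finger_force"],1))
    if target is not None: print("tool travel mm",np.round(R.T@(np.array(target)-s["tcp_pos"])*1000,1))
E
python3 - <<'E'
from h import *
st((.4525,-.133,.06))
im=grab("side"); save(im,"s1.png",(180,120,360,270),4)
E
```

```text
t 1.6 tcp [ 0.4508 -0.1337  0.2309] yaw 0.226 zax [-0.001 -0.    -1.   ] q [ 0.44  0.21 -0.31  1.91  0.07  1.03 -1.25] F [-0.7 -0.2  0.2] T [-0.12  0.03  0.  ] w 0.085 ff 0.0
tool travel mm [  2.   -0.3 170.9]
```

View pics/s1.png

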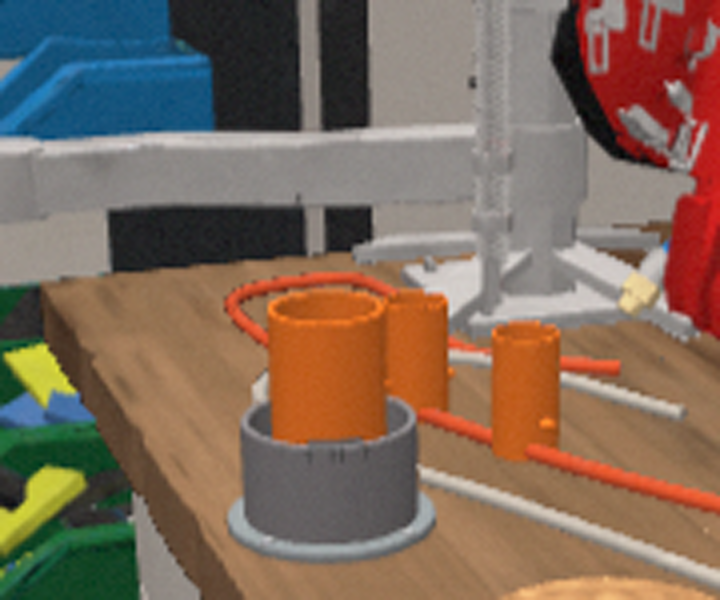

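The side crop shows the target cup in its outer cup (crop 328,370), and small loose cups behind it at (418,350) and (525,390), which are clear of the gripper. Descending.

Call:
carry_out(rows=[{"claw": 85, "travel": [2, 0, 45], "spin": 0}, {"claw": 85, "travel": [0, 0, 45], "spin": 0}, {"claw": 85, "travel": [0, 0, 35], "spin": 0}, {"claw": 85, "travel": [0, 0, 28], "spin": 0}, {"claw": 85, "travel": [0, 0, 20], "spin": 0}])

```text
time_s: 2.28
tcp_pos: [0.452, -0.1346, 0.057]
eef_rot: [0.0, 0.994, 0.111, -0.001]
force: [0.4, -0.6, 1.0]
gripper_width: 0.0852
finger_force: 0.0
```

Call:
carry_out(rows=[{"claw": 48, "travel": [0, 0, 0], "spin": 0}, {"claw": 48, "travel": [0, 0, 0], "spin": 0}, {"claw": 48, "travel": [0, 0, 0], "spin": 0}, {"claw": 48, "travel": [0, 0, 0], "spin": 0}, {"claw": 48, "travel": [0, 0, 0], "spin": 0}], grip_force=80)

```text
time_s: 2.9
tcp_pos: [0.4536, -0.1335, 0.0589]
eef_rot: [0.0, 0.994, 0.112, 0.0]
force: [-1.5, -2.9, 6.8]
gripper_width: 0.05
finger_force: 83.6
```

```bash
python3 - <<'E'
from h import *
st((.4525,-.133,.06))
im=grab("side"); save(im,"s2.png",(180,120,360,270),4)
E
```

```text
t 2.9 tcp [ 0.4536 -0.1335  0.0589] yaw 0.2252 zax [ 0.001 -0.001 -1.   ] q [ 0.38  0.44 -0.27  2.11  0.2   0.61 -1.37] F [-1.5 -2.9  6.8] T [-0.68  0.61 -0.07] w 0.05 ff 83.6
tool travel mm [-0.9 -0.7 -1.1]
```

View pics/s2.png

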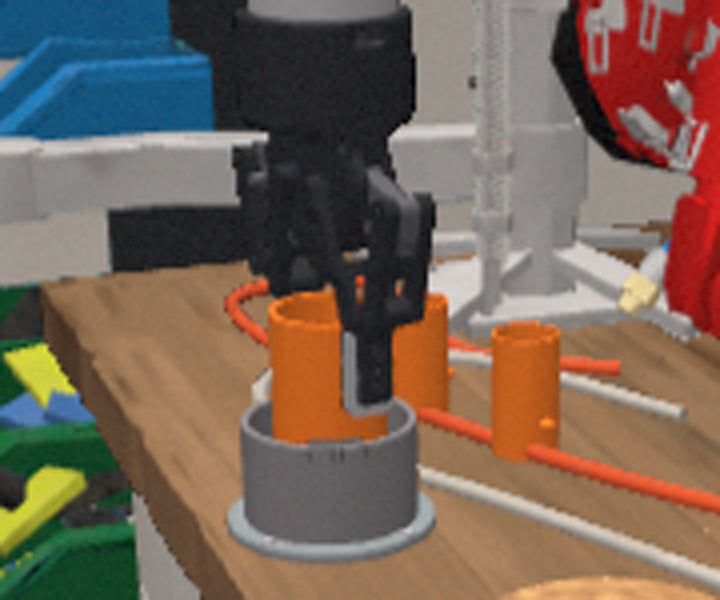

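The picture shows the gripper holding the cup, with the near pad on the wall at crop (368,370), above the outer cup's rim. Twisting.

Call:
carry_out(rows=[{"claw": 48, "travel": [0, 0, 0], "spin": -0.11}, {"claw": 48, "travel": [0, 0, 0], "spin": -0.11}, {"claw": 48, "travel": [0, 0, 0], "spin": -0.11}, {"claw": 48, "travel": [0, 0, 0], "spin": -0.11}, {"claw": 48, "travel": [0, 0, 0], "spin": -0.11}])

```text
time_s: 3.58
tcp_pos: [0.4526, -0.1335, 0.0589]
eef_rot: [0.0, 0.925, 0.379, -0.001]
force: [-6.7, -1.2, 12.1]
gripper_width: 0.0502
finger_force: 84.8
```

```bash
python3 -c "
from h import *
st()"
```

```text
t 3.575 tcp [ 0.4526 -0.1335  0.0589] yaw 0.7781 zax [-0.001 -0.001 -1.   ] q [ 0.49  0.46 -0.41  2.1   0.31  0.64 -0.92] F [-6.7 -1.2 12.1] T [-0.53  1.43 -0.44] w 0.0502 ff 84.8
```

Call:
carry_out(rows=[{"claw": 48, "travel": [0, 0, 0], "spin": -0.12}, {"claw": 48, "travel": [0, 0, 0], "spin": -0.12}, {"claw": 48, "travel": [0, 0, 0], "spin": -0.12}, {"claw": 48, "travel": [0, 0, 0], "spin": -0.12}, {"claw": 48, "travel": [0, 0, 0], "spin": -0.12}])

```text
time_s: 4.2
tcp_pos: [0.4516, -0.1332, 0.0589]
eef_rot: [-0.0, 0.772, 0.636, -0.001]
force: [-11.3, 0.4, 18.5]
gripper_width: 0.0502
finger_force: 85.7
```

Call:
carry_out(rows=[{"claw": 48, "travel": [0, 0, 0], "spin": 0}, {"claw": 48, "travel": [0, 0, 0], "spin": 0}])

```text
time_s: 4.45
tcp_pos: [0.4516, -0.1331, 0.0589]
eef_rot: [-0.0, 0.772, 0.635, -0.001]
force: [-9.8, -1.3, 18.3]
gripper_width: 0.0502
finger_force: 83.9
```

```bash
python3 - <<'E'
from h import *
st()
im=grab("side"); save(im,"s3.png",(215,150,305,260),5)
E
```

```text
t 4.45 tcp [ 0.4516 -0.1331  0.0589] yaw 1.3763 zax [-0.003 -0.001 -1.   ] q [ 0.61  0.49 -0.57  2.09  0.43  0.68 -0.44] F [-9.8 -1.3 18.3] T [-0.35  2.15  0.33] w 0.0502 ff 83.9
```

View pics/s3.png

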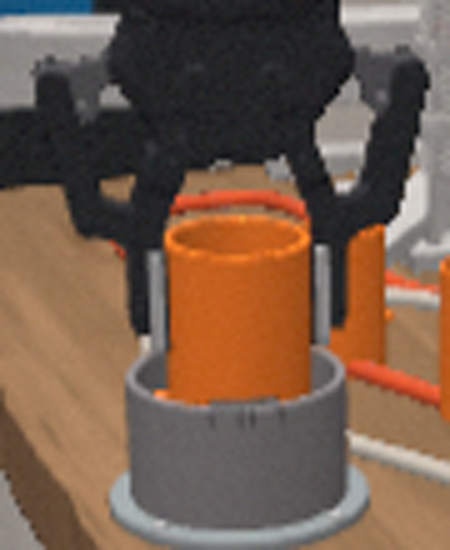

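The crop shows the lug now at the left, at (162,395), well away from the lip facing the camera at (245,410). Pulling up.

Call:
carry_out(rows=[{"claw": 48, "travel": [0, 0, -4], "spin": 0}, {"claw": 48, "travel": [0, 0, -4], "spin": 0}, {"claw": 48, "travel": [0, 0, -4], "spin": 0}, {"claw": 48, "travel": [0, 0, -4], "spin": 0}, {"claw": 48, "travel": [0, 0, -4], "spin": 0}])

```text
time_s: 5.12
tcp_pos: [0.4522, -0.1326, 0.0782]
eef_rot: [-0.001, 0.773, 0.635, -0.001]
force: [-5.8, 1.7, -5.5]
gripper_width: 0.0501
finger_force: 85.2
```

```bash
python3 -c "
from h import *
st()"
```

```text
t 5.125 tcp [ 0.4522 -0.1326  0.0782] yaw 1.3758 zax [-0.002  0.    -1.   ] q [ 0.63  0.46 -0.6   2.07  0.39  0.72 -0.41] F [-5.8  1.7 -5.5] T [ 0.46  1.76 -0.03] w 0.0501 ff 85.2
```

Call:
carry_out(rows=[{"claw": 48, "travel": [0, 0, -8], "spin": 0}, {"claw": 48, "travel": [0, 0, -12], "spin": 0}, {"claw": 48, "travel": [0, 0, -16], "spin": 0}, {"claw": 48, "travel": [0, 0, -16], "spin": 0}, {"claw": 48, "travel": [0, 0, -8], "spin": 0}])

```text
time_s: 5.75
tcp_pos: [0.454, -0.1331, 0.1399]
eef_rot: [0.001, 0.773, 0.635, 0.001]
force: [-0.0, -0.0, -1.1]
gripper_width: 0.0502
finger_force: 85.6
```

```bash
python3 - <<'E'
from h import *
st((.521,-.2953,.14))
im=grab("side"); save(im,"s4.png",(200,100,420,320),2.7)
E
```

```text
t 5.75 tcp [ 0.454  -0.1331  0.1399] yaw 1.3755 zax [ 0.002 -0.001 -1.   ] q [ 0.69  0.38 -0.65  2.01  0.3   0.85 -0.33] F [-0.  -0.  -1.1] T [-0.02 -0.02  0.01] w 0.0502 ff 85.6
tool travel mm [-146.1   97.2    0.2]
```

View pics/s4.png

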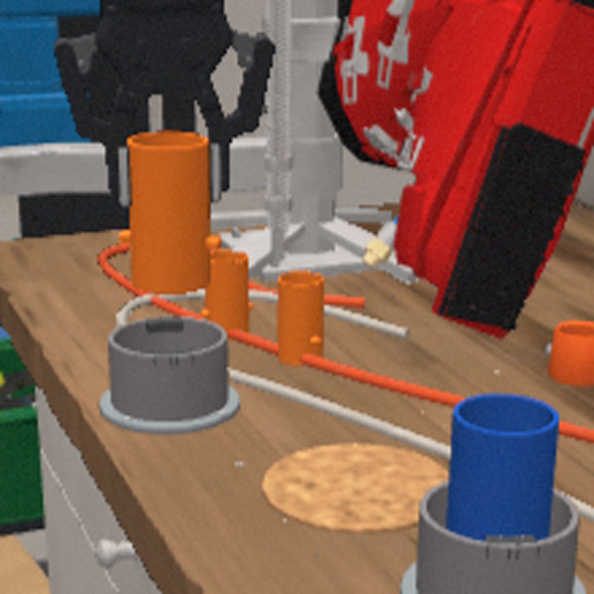

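The cup hangs free (crop 170,215), clear of the outer cup (168,375). The blue cup is in place, and the mat is at (358,485). Carrying it over the mat.

Call:
carry_out(rows=[{"claw": 48, "travel": [-25, 17, 0], "spin": 0}, {"claw": 48, "travel": [-36, 24, 0], "spin": 0}, {"claw": 48, "travel": [-36, 24, 0], "spin": 0}, {"claw": 48, "travel": [-30, 20, 0], "spin": 0}, {"claw": 48, "travel": [-19, 12, 0], "spin": 0}])

```text
time_s: 6.42
tcp_pos: [0.5202, -0.297, 0.1377]
eef_rot: [-0.0, 0.773, 0.634, -0.0]
force: [-0.1, 0.9, -0.6]
gripper_width: 0.05
finger_force: 85.5
```

Call:
carry_out(rows=[{"claw": 48, "travel": [0, 0, 20], "spin": 0}, {"claw": 48, "travel": [0, 0, 25], "spin": 0}, {"claw": 48, "travel": [0, 0, 20], "spin": 0}, {"claw": 48, "travel": [0, 0, 10], "spin": 0}, {"claw": 48, "travel": [0, 0, 0], "spin": 0}])

```text
time_s: 7.05
tcp_pos: [0.5199, -0.2947, 0.0628]
eef_rot: [-0.001, 0.773, 0.635, -0.0]
force: [0.4, 0.4, -0.2]
gripper_width: 0.0504
finger_force: 85.5
```

```bash
python3 - <<'E'
from h import *
st((.521,-.2953,.055))
im=grab("side"); save(im,"s5.png",(270,150,420,310),3.7)
E
```

```text
t 7.05 tcp [ 0.5199 -0.2947  0.0628] yaw 1.3759 zax [-0.001  0.001 -1.   ] q [ 0.79  0.64 -0.54  1.78  0.42  0.84 -0.14] F [ 0.4  0.4 -0.2] T [-0.01 -0.    0.08] w 0.0504 ff 85.5
tool travel mm [-0.3  1.2  7.8]
```

View pics/s5.png

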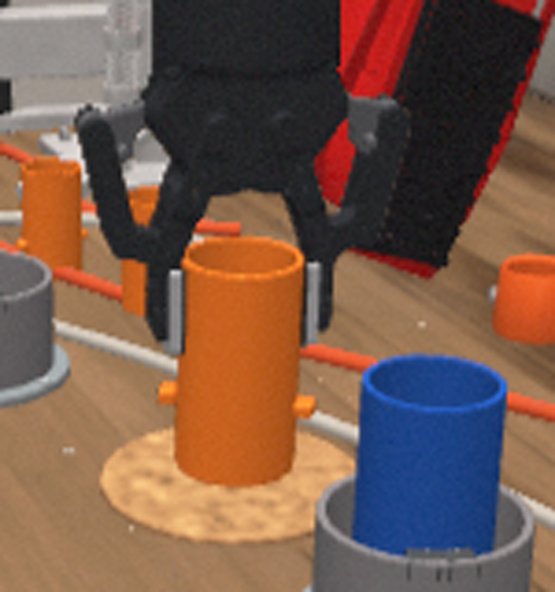

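The cup hangs upright just above the middle of the mat, with its base at (235,475) and the mat centre near (230,482). Lowering until it touches.

Call:
carry_out(rows=[{"claw": 48, "travel": [0, 0, 3], "spin": 0}, {"claw": 48, "travel": [0, 0, 2], "spin": 0}, {"claw": 48, "travel": [0, 0, 1], "spin": 0}, {"claw": 48, "travel": [0, 0, 1], "spin": 0}, {"claw": 48, "travel": [0, 0, 0], "spin": 0}])

```text
time_s: 7.72
tcp_pos: [0.5201, -0.295, 0.0563]
eef_rot: [-0.0, 0.773, 0.635, -0.0]
force: [-0.7, 0.3, -0.9]
gripper_width: 0.0502
finger_force: 85.5
```

Call:
carry_out(rows=[{"claw": 48, "travel": [0, 0, 1], "spin": 0}, {"claw": 48, "travel": [0, 0, 0.5], "spin": 0}, {"claw": 48, "travel": [0, 0, 0.5], "spin": 0}, {"claw": 48, "travel": [0, 0, 0], "spin": 0}])

```text
time_s: 8.22
tcp_pos: [0.5202, -0.295, 0.055]
eef_rot: [0.0, 0.773, 0.635, -0.0]
force: [-2.5, 1.6, 7.9]
gripper_width: 0.0506
finger_force: 86.3
```

Contact, at 8 N. Opening the fingers, with a small rise before they swing, and then retreating.

Call:
carry_out(rows=[{"claw": 56, "travel": [0, 0, 0], "spin": 0}, {"claw": 65, "travel": [0, 0, 0], "spin": 0}, {"claw": 85, "travel": [0, 0, 0], "spin": 0}, {"claw": 85, "travel": [0, 0, 0], "spin": 0}, {"claw": 85, "travel": [0, 0, 0], "spin": 0}])

```text
time_s: 8.85
tcp_pos: [0.5201, -0.295, 0.0543]
eef_rot: [-0.0, 0.773, 0.635, -0.0]
force: [0.3, -0.1, -0.5]
gripper_width: 0.0848
finger_force: 0.0
```

Call:
carry_out(rows=[{"claw": 85, "travel": [0, 0, -20], "spin": 0}, {"claw": 85, "travel": [0, 0, -35], "spin": 0}, {"claw": 85, "travel": [0, 0, -40], "spin": 0}, {"claw": 85, "travel": [0, 0, -35], "spin": 0}, {"claw": 85, "travel": [0, 0, 0], "spin": 0}])

```text
time_s: 9.48
tcp_pos: [0.5222, -0.2953, 0.1888]
eef_rot: [0.003, 0.773, 0.635, 0.001]
force: [-0.0, -0.2, -0.6]
gripper_width: 0.0851
finger_force: 0.0
```

```bash
python3 - <<'E'
from h import *
st()
im=grab("side"); save(im,"s6.png",(200,100,460,350),2.3)
E
```

```text
t 9.475 tcp [ 0.5222 -0.2953  0.1888] yaw 1.3759 zax [ 0.006 -0.003 -1.   ] q [ 0.84  0.5  -0.6   1.66  0.32  1.07 -0.05] F [-0.  -0.2 -0.6] T [-0.02  0.03 -0.03] w 0.0851 ff 0.0
```

View pics/s6.png

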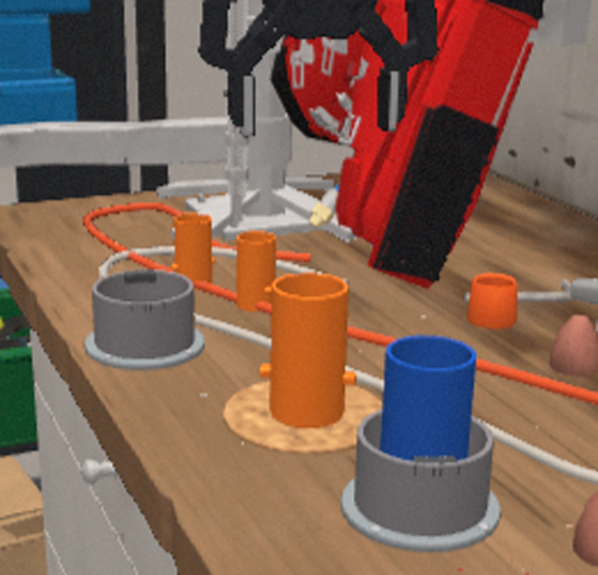

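The orange cup stands upright and released in the middle of the mat, with its base at (307,412). The gripper is clear above it, and the blue cup is still in its outer cup. Handing in.

```bash
python3 -c "
from workcell import r
print(r.job_done())"
```

```text
the job is handed in; nothing more can be done
None
```

I twisted the orange cup loose, pulled it out and set it upright and released in the middle of the cork mat; the blue cup stayed in its outer cup, and the job was handed in at about 9.5 s (no verdict was returned).

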